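# Check the chalk case before the game

### The job

Show me whether there is still cue chalk in the case with the blue thumb button: press the button so the lid pops fully open, leave it standing open for about two seconds, then push the lid down until it snaps shut and stays shut. Leave the look-alike case with the red button closed.

Things in the scene. Friction and masses are not known exactly. Their poses are not given: they have to be found in the camera images.
- chalk_button_top (a point): Blue thumb button, a pad 36 x 34 mm jutting from the chalk case's front. Point: centre of its upper face, 38 mm above the table; z up, x points level from the button to the lid's hinge line, which is 154 mm away along x and 52 mm above the table (case front at 34 mm). Pressed straight down it sinks up to 8 mm (1 to 3.5 N); the latch lets go at about 5 mm, 2 N. The case is fixed
- chalk_lid_press (a point): Where to push to shut the chalk case's lid (dark steel, 120 x 130 x 14 mm): on its outer face, mid-width, 20 mm from the free front edge, 100 mm from the hinge; 66 mm above the table when shut. Moves with the lid; z out of the outer face, x from free edge to hinge. The spring resists with 1 to 2 N, then the catch snaps in over the last 10 mm at 6 to 8 N; 20 N does no harm
- chalk_lid (a joint): Opening angle of the chalk case's lid, rad: below 0.02 shut and latched, 0.9 fully open after popping (it then leans over the case, free edge about 155 mm above the table, outer face turned up and away from the button). The spring holds it open; a lid that has not latched springs up again
- tips_lid (a joint): Opening angle in rad of the lid of the other case, of the same make but with a red thumb button; shut (below 0.02) at the start

How it is judged:
By the outcome, as a careful person would: the job done as asked, in the order asked, and still so for the second after the job is handed in, with the robot touching nothing.
It also fails if it takes over 45 s, if anything falls off the work surface, if the arm or the gripper's body presses on something with over 40 N, if the wrist force passes 120 N, or if a joint passes its speed limit or range.

### The arm

A 6-joint arm with a two-finger parallel gripper is mounted at the origin on the work surface. World frame = base frame: x ahead of the robot, y to its left, z up, the work surface at z = 0. Lengths are in m, angles in degrees, forces in N, time in s.
With the tool pointing down it reaches from about 0.225 to 0.875 m from the base axis. Payload 3.4 kg.
Tool frame: the origin (TCP) lies midway between the tips of the shut fingers; the grasp point (between the pads) lies 19 mm behind it (ctrl.grasp_offset is the z of the grasp point in the tool frame, in m); z points along the fingers, y is the line along which they close (so a half turn about z gives the same grasp; the last joint's range is limited). The gripper opens to 85 mm and grips with 20 to 120 N. Pads are 22 mm wide; open, the fingers measure 114 mm over their backs; the gripper's body (76 mm by 85 mm) begins 54 mm behind the grasp point. The pads swing forward as they close: fully open they stand 13 mm farther back than shut.
Start: joints at [-80.386, 15.808, 86.224, -0, 77.962, -6.933], TCP at [0.164, -0.551, 0.193] pointing down, gripper open.
Joint ranges: [-165.64, 165.64], [-43.16, 119.46], [12.63, 154.43], [-67.54, 247.53], [6.08, 155.33], [-154.97, 154.97]. Speed limits (degrees/s): [147.25, 147.25, 180, 180, 180, 180].

### API

Orientations are given as a 3x3 rotation matrix whose columns are the frame's x, y, z axes.
In Python, from station import monitor, optics, ctrl gives the robot as it stands.
- The arm moves only by the tool move_arm, never from a script. Its argument "commands" is a list of rows, each an object with "xyz": the shift along the tool's x, y, z in m, a list of three; "turn": the turn about the tool's z in degrees; "grip": the finger opening in m, from 0 to 0.0854. In form: [{"xyz": [dx, dy, dz], "turn": turn, "grip": grip}, ...]. A call has 1 to 10 rows; each row shifts and turns the commanded pose from where the row before left it, along the tool's axes as they then stand; what a row does not reach is not made up. A row lasts 1/10 s, in which the tool goes at most 50 mm and 8.59 degrees, less where a joint would pass 70% of its speed; a pose out of reach is approached as far as the arm can. A call with a gripper value outside its range is refused whole. The fingers move at their own pace and stop on an object; the grip force is fixed at half the most. Time passes only in rows, so rows that do not move let the fingers close. It gives the time, the measured TCP pose, the force, the opening and the grip force at its end, in the units of the state.
- monitor.sense(): the state, without advancing time (a new reading comes with each control period).
- optics.read_camera(name): name is "scene" or "top" or "wrist"; returns a dict with "pixels" (480x640x3 uint8, blue, green, red), "fov_y" (degrees; the focal length in pixels is half the picture's height over the tangent of half this angle, whatever the lens; pixels are square), "cx", "cy" (the principal point, pixels), "k1" (the pictures are not rectified: a ray, as slopes to the right and down, at radius r is drawn at 1 + k1 r^2 times it, then the intrinsics apply), "T" (4x4, takes a point from camera to world coordinates). Camera axes: x right, y down, z forward; pixel columns grow to the right and rows downward; lengths in m; the calibration is good to about 2 mm. A picture is of the moment at which its call begins. There is no depth.
- ctrl.close_job(): hands the job in; it is judged then, once.
Trained networks look in the newest picture that a camera, given by its name, has taken for a name from the list of things; names that differ only in an ending like _2 or _b are one class to them, and where a whole thing is asked for, a point or a joint stands for the part that bears it (a point fixed in the world has none). Each returns a list of dicts, best first, with "score" (0 to 1); they miss things now and then, are a little off and sometimes report something else, mostly with a low value. They report only what shows in the picture. A call takes as long as a camera call.
- optics.cut_out(camera, query): "region" (480x640 bool, what is visible of it).
- optics.tip_of(camera, query): "location" ([x, y, z] in m, in the coordinates of the camera as it stood for that picture, good to about 4 mm: a listed point, or the origin of a listed thing).
The state is a dict: "t": time; "qpos": joint angles; "qd": joint speeds; "joint_torque": joint torques, N m; "ee_pos": TCP position; "eef_rot": TCP orientation; "ft_force": force on the tool from outside, world axes, zero at the start; "torque": the same for the moment, N m; "finger_gap": finger opening in m; "grasp_force": force on a finger pad.
Only numpy, scipy, OpenCV 4.12 (cv2) and the standard library are available. Lean on these libraries where they do the work, as an engineer would, in place of code of your own. Each camera call takes 0.05 s, during which the arm holds its last target. There are 200 camera calls.

## Working session

There is one attempt and no reset: what is moved stays moved. The work goes in short steps, Python scripts to look and compute and a tool call to move; the robot and the scene stay as the last step left them, time stands still between calls to the robot, and variables do not carry over. Pictures are saved under pics/ and viewed, at most 10 in all, crops included, and the job is handed in when it is done.

Besides the shell and the picture viewer there is one more tool, called after "Request:" as name(argument=value, ...) on one line, values as JSON. move_arm: Moves the arm, as the interface text tells. Its arguments: {"type":"object","properties":{"commands":{"type":"array"}},"required":["commands"]}

```bash
mkdir -p pics; cat > h.py <<'E'
import numpy as np, cv2
from station import monitor, optics, ctrl
def K(c):
    f=240/np.tan(np.radians(c["fov_y"]/2)); return f,c["cx"],c["cy"],c["k1"]
def proj(c,p):
    T=np.array(c["T"]); q=T[:3,:3].T@(np.array(p)-T[:3,3]); s=q[:2]/q[2]; f,cx,cy,k=K(c)
    s=s*(1+k*(s@s)); return s*f+[cx,cy]
def ray(c,uv):
    f,cx,cy,k=K(c); d=(np.array(uv)-[cx,cy])/f; s=d.copy()
    for _ in range(20): s=d/(1+k*(s@s))
    T=np.array(c["T"]); return T[:3,3],T[:3,:3]@np.array([s[0],s[1],1])
def atz(c,uv,z):
    o,d=ray(c,uv); return o+d*(z-o[2])/d[2]
def tri(l):
    A=0;b=0
    for c,uv in l:
        o,d=ray(c,uv); d=d/np.linalg.norm(d); P=np.eye(3)-np.outer(d,d); A=A+P;b=b+P@o
    return np.linalg.solve(A,b)
E
python3 - <<'E'
from h import *
np.set_printoptions(precision=4,suppress=True)
s=monitor.sense(); print(s["t"],s["ee_pos"],s["eef_rot"],s["ft_force"])
for n in ["scene","top","wrist"]:
    c=optics.read_camera(n); cv2.imwrite(f"pics/{n}0.png",c["pixels"]); T=np.array(c["T"])
    for q in ["chalk_button_top","chalk_lid_press"]:
        for r in optics.tip_of(n,q)[:3]:
            p=T[:3,:3]@np.array(r["location"])+T[:3,3]; print(n,q,round(r["score"],2),p,proj(c,p))
    # blue blobs / red blobs
    hsv=cv2.cvtColor(c["pixels"],cv2.COLOR_BGR2HSV)
    for nm,lo,hi in [("blue",(95,120,50),(130,255,255)),("red",(0,150,60),(8,255,255))]:
        m=cv2.inRange(hsv,lo,hi); k,_,st,ce=cv2.connectedComponentsWithStats(m)
        for i in range(1,k):
            if st[i,4]>60: print(n,nm,st[i],ce[i])
E
```

```text
0.0 [ 0.1637 -0.5506  0.1921] [[ 0.9586  0.2848 -0.0003]
 [ 0.2848 -0.9586  0.0019]
 [ 0.0002 -0.0019 -1.    ]] [-0.3055 -1.2652  0.2665]
scene chalk_button_top 0.71 [0.6074 0.1265 0.0413] [329.297  319.8735]
scene chalk_lid_press 0.74 [0.5561 0.142  0.0686] [362.7207 299.5169]
scene blue [177 298  20  20 273] [186.381  307.2198]
scene blue [314 315  28  23 417] [327.3333 325.3165]
scene red [433 112  19  15  95] [442.8632 119.1579]
scene red [197 130  24  20 335] [207.794  140.0149]
scene red [    0   143   125   337 13077] [ 47.4738 354.7926]
scene red [556 156  84  42 951] [600.613  175.8402]
scene red [257 248  22  17 245] [267.8286 255.7347]
top chalk_button_top 0.81 [0.6094 0.1281 0.0381] [244.5107 199.0251]
top chalk_lid_press 0.64 [0.5573 0.1441 0.0685] [231.8207 227.2653]
top blue [342 103  15  18 208] [348.9952 111.1154]
top blue [233 188  22  23 391] [243.798  198.4731]
top red [567  53  35   6  93] [585.4194  55.6882]
top red [304  56 262  15 812] [445.0998  61.9446]
top red [357 194  25  25 384] [368.4115 205.75  ]
wrist red [ 95 458  58  22 909] [122.1826 470.8383]
```

```bash
python3 -c "
import cv2,numpy as np
a=[cv2.imread(f'pics/{n}0.png') for n in ('scene','top')]
cv2.imwrite('pics/both0.png',cv2.resize(np.hstack(a),(800,300),interpolation=cv2.INTER_AREA))"
```

```text
(no output)
```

View pics/scene0.png

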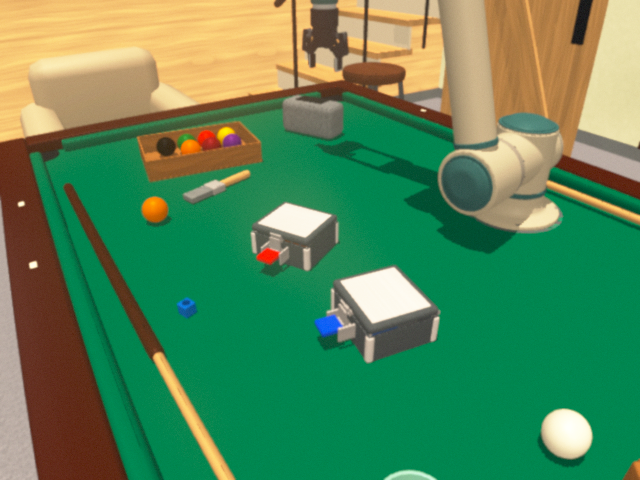

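View pics/top0.png

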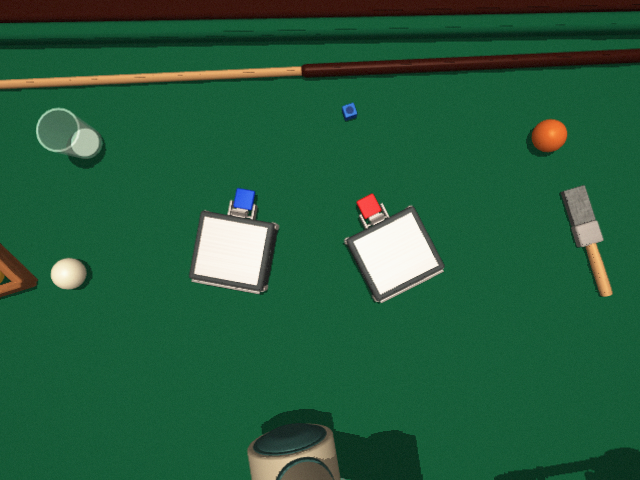

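The scene shows the blue-button case (button at about (327,325) in scene and (244,198) in top) with the hinge on the robot side. The red look-alike is at (268,256) in scene and (368,206) in top. The small blue cube at (349,111) in top is a loose chalk.

```bash
python3 - <<'E'
from h import *
np.set_printoptions(precision=4,suppress=True)
cs={n:optics.read_camera(n) for n in("scene","top")}
def blob(c,lo,hi,near):
    m=cv2.inRange(cv2.cvtColor(c["pixels"],cv2.COLOR_BGR2HSV),lo,hi)
    k,l,st,ce=cv2.connectedComponentsWithStats(m); i=min((i for i in range(1,k) if st[i,4]>60),key=lambda i:np.hypot(*(ce[i]-near))); return (l==i).astype(np.uint8)
def quad(m):
    h=cv2.convexHull(cv2.findContours(m,0,2)[0][0]); 
    return h[:,0].astype(float)
c=cs["top"]
B=[];L={}
for n,nb,nl in[("scene",(327,325),(385,297)),("top",(244,198),(233,250))]:
    c=cs[n]
    m=blob(c,(0,0,140),(180,75,255),nl); mm=cv2.moments(m,True)
    L[n]=np.array([mm["m10"],mm["m01"]])/mm["m00"]; print(n,"white",mm["m00"],L[n])
    pts=np.array([atz(c,p,.066)[:2] for p in quad(m)],np.float32); r=cv2.minAreaRect(pts); print(" rect@.066",r)
    mb=blob(c,(95,120,50),(130,255,255),nb); pts=np.array([atz(c,p,.038)[:2] for p in quad(mb)],np.float32); print(" button@.038",cv2.minAreaRect(pts))
    ce=np.array(cv2.moments(mb,True)["m10"]),; mo=cv2.moments(mb,True); B.append((c,np.array([mo["m10"],mo["m01"]])/mo["m00"]))
print("tri white",tri([(cs[n],L[n]) for n in L]),"tri button",tri(B))
acc={}
for _ in range(4):
  for n in cs:
    c=optics.read_camera(n);T=np.array(c["T"])
    for q in["chalk_button_top","chalk_lid_press"]:
      r=optics.tip_of(n,q)
      if r: acc.setdefault((q,n),[]).append(T[:3,:3]@np.array(r[0]["location"])+T[:3,3])
for k in acc: print(k,np.mean(acc[k],0),np.std(acc[k],0))
print(monitor.sense()["t"])
E
```

```text
scene white 3067.0 [384.1881 294.4141]
 rect@.066 ((0.5161934494972229, 0.14407497644424438), (0.11643967777490616, 0.10456866025924683), 79.31741333007812)
 button@.038 ((0.6136865615844727, 0.1324475258588791), (0.042887814342975616, 0.03681809455156326), 79.08927154541016)
top white 3820.0 [230.2448 250.3283]
 rect@.066 ((0.5179042816162109, 0.147350013256073), (0.11192236095666885, 0.1016777977347374), 79.82389068603516)
 button@.038 ((0.610173225402832, 0.12929031252861023), (0.03523368015885353, 0.036482442170381546), 78.8724136352539)
tri white [0.5178 0.1473 0.0651] tri button [0.6117 0.1294 0.0346]
('chalk_button_top', 'scene') [0.6076 0.1268 0.0384] [0.0018 0.0008 0.0006]
('chalk_lid_press', 'scene') [0.5572 0.1396 0.0703] [0.0012 0.0006 0.002 ]
('chalk_button_top', 'top') [0.6097 0.1301 0.0376] [0.0011 0.0004 0.0016]
('chalk_lid_press', 'top') [0.5559 0.1452 0.0689] [0.0014 0.0015 0.0007]
1.75
```

Request:
move_arm(commands=[{"xyz": [0,0,0],"turn": 8,"grip": 0},{"xyz": [0,0,0],"turn": 8,"grip": 0},{"xyz": [0,0,0],"turn": 8,"grip": 0},{"xyz": [0,0,0],"turn": 5,"grip": 0}])

```text
t: 2.15
ee_pos: [0.1638, -0.5512, 0.193]
eef_rot: [[0.976, -0.22, 0.0], [-0.22, -0.976, -0.0], [0.0, 0.0, -1.0]]
ft_force: [-0.1, -0.4, -0.4]
finger_gap: 0.0282
grasp_force: 0.0
```

Request:
move_arm(commands=[{"xyz": [0.008,-0.018,0],"turn": -2,"grip": 0},{"xyz": [0.016,-0.038,0],"turn": 0,"grip": 0},{"xyz": [0.016,-0.038,0],"turn": 0,"grip": 0},{"xyz": [0.016,-0.038,0],"turn": 0,"grip": 0},{"xyz": [0.016,-0.038,0],"turn": 0,"grip": 0},{"xyz": [0.016,-0.038,0],"turn": 0,"grip": 0},{"xyz": [0.016,-0.038,0],"turn": 0,"grip": 0},{"xyz": [0.016,-0.038,0],"turn": 0,"grip": 0},{"xyz": [0.016,-0.038,0],"turn": 0,"grip": 0},{"xyz": [0.016,-0.038,0],"turn": 0,"grip": 0}])

```text
t: 3.15
ee_pos: [0.3795, -0.2223, 0.1932]
eef_rot: [[0.984, -0.178, 0.001], [-0.178, -0.984, 0.0], [0.001, -0.0, -1.0]]
ft_force: [0.4, -0.9, 0.1]
finger_gap: -0.0002
grasp_force: 0.0
```

Request:
move_arm(commands=[{"xyz": [0.016,-0.038,0],"turn": 0,"grip": 0},{"xyz": [0.016,-0.038,0],"turn": 0,"grip": 0},{"xyz": [0.016,-0.038,0],"turn": 0,"grip": 0},{"xyz": [0.016,-0.038,0],"turn": 0,"grip": 0},{"xyz": [0.016,-0.038,0],"turn": 0,"grip": 0},{"xyz": [0.016,-0.038,0],"turn": 0,"grip": 0},{"xyz": [0.016,-0.038,0],"turn": 0,"grip": 0},{"xyz": [0.016,-0.038,0],"turn": 0,"grip": 0},{"xyz": [0.016,-0.038,0],"turn": 0,"grip": 0},{"xyz": [0,0,0],"turn": 0,"grip": 0}])

```text
t: 4.15
ee_pos: [0.5843, 0.0904, 0.1926]
eef_rot: [[0.985, -0.174, 0.001], [-0.174, -0.985, 0.003], [0.001, -0.003, -1.0]]
ft_force: [0.2, -0.4, 0.3]
finger_gap: 0.0006
grasp_force: 0.0
```

Request:
move_arm(commands=[{"xyz": [0.011,-0.021,0],"turn": 0.5,"grip": 0},{"xyz": [0.012,-0.021,0],"turn": 0,"grip": 0},{"xyz": [0,0,0.03],"turn": 0,"grip": 0},{"xyz": [0,0,0.04],"turn": 0,"grip": 0},{"xyz": [0,0,0.04],"turn": 0,"grip": 0},{"xyz": [0,0,0.02],"turn": 0,"grip": 0},{"xyz": [0,0,0.01],"turn": 0,"grip": 0},{"xyz": [0,0,0],"turn": 0,"grip": 0}])

```text
t: 4.95
ee_pos: [0.6116, 0.122, 0.0519]
eef_rot: [[0.982, -0.189, -0.003], [-0.189, -0.982, -0.0], [-0.003, 0.001, -1.0]]
ft_force: [-0.7, 0.2, 0.9]
finger_gap: -0.0002
grasp_force: 0.0
```

```bash
python3 - <<'E'
from h import *
c=optics.read_camera("scene");im=c["pixels"]
t=optics.read_camera("top")["pixels"]
cv2.imwrite("pics/p1.png",np.hstack([cv2.resize(im[220:380,240:460],None,fx=1.8,fy=1.8),cv2.resize(t[140:300,160:340],None,fx=1.8,fy=1.8)]))
E
```

```text
(no output)
```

View pics/p1.png

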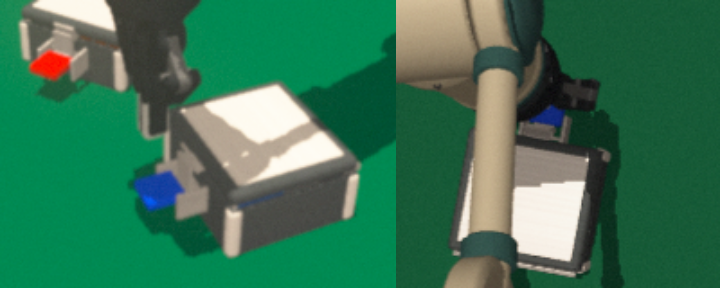

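```bash
python3 - <<'E'
from h import *
s=monitor.sense(); print(s["t"],s["ee_pos"],s["ft_force"])
for n in("scene","top"):
    c=optics.read_camera(n);im=c["pixels"].copy()
    for p,col in[(s["ee_pos"],(0,255,255)),((.6097,.129,.038),(255,0,255)),((.4583,.157,.052),(0,255,0))]:
        u=proj(c,p); print(n,u); cv2.circle(im,(int(round(u[0])),int(round(u[1]))),1,col,-1)
    if n=="scene": a=im
    if n=="top": b=im
cv2.imwrite("pics/p2.png",np.hstack([cv2.resize(a[220:360,270:410],(400,400)),cv2.resize(b[140:280,190:330],(400,400))]))
E
```

```text
5.05 [0.61385924 0.12213044 0.0542646 ] [0.97155377 0.0789943  0.0061791 ]
scene [324.16194366 313.37237527]
scene [328.9352769  322.99425151]
scene [415.80222685 291.13292545]
top [246.20924844 195.39147204]
top [244.03021029 198.86469377]
top [226.16427417 284.50359923]
```

View pics/p2.png

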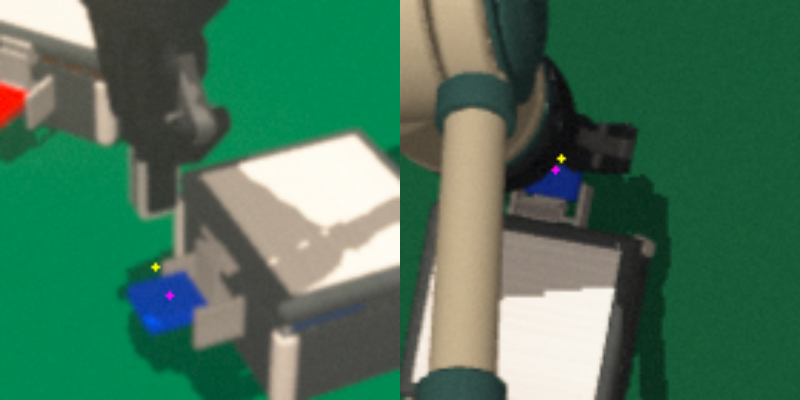

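The scene picture shows the fingertip at about (324,295), but the TCP projects to (324,313), roughly 25 mm lower. I'll check it with the wrist camera.

```bash
python3 - <<'E'
from h import *
np.set_printoptions(precision=4,suppress=True)
c=optics.read_camera("wrist");im=c["pixels"].copy();s=monitor.sense();print(s["ee_pos"],s["qpos"],s["finger_gap"]);print(np.array(c["T"]))
for p,col in[(s["ee_pos"],(0,255,255)),((.6097,.129,.038),(255,0,255)),((.5508,.1397,.066),(0,255,0))]:
    u=proj(c,p); print(u); cv2.circle(im,tuple(int(v) for v in u),4,col,-1)
T=np.array(c["T"])
for q in["chalk_button_top","chalk_lid_press"]:
    for r in optics.tip_of("wrist",q)[:2]: print(q,r["score"],T[:3,:3]@np.array(r["location"])+T[:3,3])
cv2.imwrite("pics/w1.png",im)
E
```

```text
[0.6143 0.1221 0.0547] [  4.8816  25.8153  91.3703  -0.006   62.6299 105.8216] 0.00014442120333138438
[[-0.1896 -0.9336 -0.3039  0.6919]
 [-0.9819  0.1805  0.0581  0.1073]
 [ 0.0006  0.3094 -0.9509  0.2351]
 [ 0.      0.      0.      1.    ]]
[313.9572 273.8837]
[304.5908 271.7623]
[305.3395 380.7915]
chalk_button_top 0.68 [0.6074 0.1352 0.0338]
chalk_lid_press 0.92 [0.559  0.1414 0.0655]
```

View pics/w1.png

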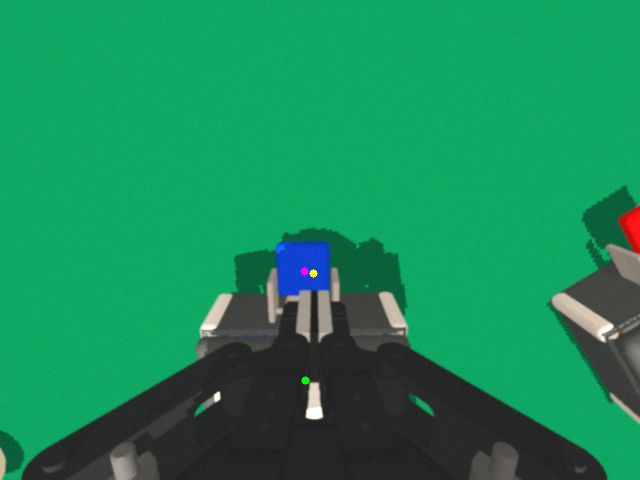

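```bash
python3 - <<'E'
from h import *
c=optics.read_camera("scene");w=optics.read_camera("wrist")
print(tri([(c,(324,294.5)),(w,(314.5,291))]),monitor.sense()["ee_pos"])
for z in(.055,.07,.085): print(z,proj(c,(.6139,.1221,z)),proj(w,(.6139,.1221,z)))
E
```

```text
[0.61653297 0.12119703 0.08882618] [0.61360221 0.12201991 0.05375958]
0.055 [324.12729019 312.99890024] [313.70816362 274.33164814]
0.07 [324.10155004 305.3156812 ] [313.72741754 285.70663408]
0.085 [324.07486211 297.4583089 ] [313.74997246 299.03269556]
```

Both views put the tip roughly 25 to 30 mm above the reported TCP. I'll centre in y and feel my way down.

Request:
move_arm(commands=[{"xyz": [-0.001,-0.007,0],"turn": 0,"grip": 0},{"xyz": [0,0,0.004],"turn": 0,"grip": 0},{"xyz": [0,0,0.004],"turn": 0,"grip": 0},{"xyz": [0,0,0.004],"turn": 0,"grip": 0},{"xyz": [0,0,0],"turn": 0,"grip": 0},{"xyz": [0,0,0],"turn": 0,"grip": 0}])

```text
t: 6.0
ee_pos: [0.6134, 0.129, 0.0406]
eef_rot: [[0.982, -0.19, -0.001], [-0.19, -0.982, -0.0], [-0.001, 0.0, -1.0]]
ft_force: [0.3, 0.1, 0.4]
finger_gap: 0.0
grasp_force: 0.0
```

Request:
move_arm(commands=[{"xyz": [0,0,0.003],"turn": 0,"grip": 0},{"xyz": [0,0,0.003],"turn": 0,"grip": 0},{"xyz": [0,0,0],"turn": 0,"grip": 0}])

```text
t: 6.3
ee_pos: [0.6131, 0.129, 0.0345]
eef_rot: [[0.982, -0.19, -0.001], [-0.19, -0.982, -0.0], [-0.001, 0.0, -1.0]]
ft_force: [1.0, -0.2, 0.2]
finger_gap: -0.0002
grasp_force: 0.0
```

```bash
python3 - <<'E'
from h import *
c=optics.read_camera("scene");w=optics.read_camera("wrist");s=monitor.sense();print(s["ee_pos"],s["ft_force"])
cv2.imwrite("pics/p3.png",np.hstack([cv2.resize(c["pixels"][200:360,250:450],(400,320)),cv2.resize(w["pixels"][200:400,180:430],(400,320))]))
E
```

```text
[0.61345531 0.1290259  0.03487364] [ 1.16485763 -0.32589659 -0.2034171 ]
```

View pics/p3.png

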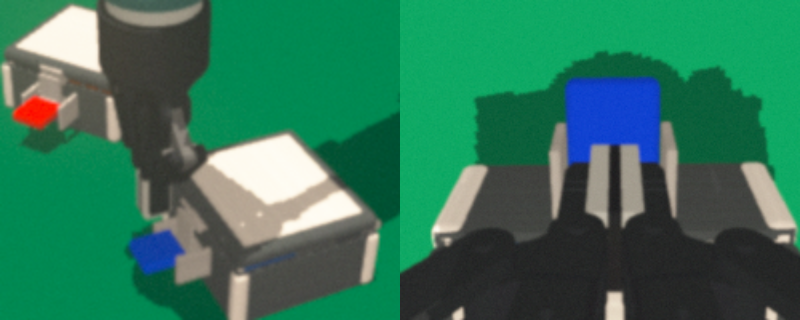

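No contact yet at a reported z of 0.0345, and the tip is still visibly above the pad. I'll move out slightly from the case to clear the lid's sweep and keep feeling down.

Request:
move_arm(commands=[{"xyz": [0.007,0,0],"turn": 0,"grip": 0},{"xyz": [0,0,0.004],"turn": 0,"grip": 0},{"xyz": [0,0,0.004],"turn": 0,"grip": 0},{"xyz": [0,0,0.004],"turn": 0,"grip": 0},{"xyz": [0,0,0],"turn": 0,"grip": 0}])

```text
t: 6.9
ee_pos: [0.6195, 0.1277, 0.0219]
eef_rot: [[0.982, -0.19, -0.002], [-0.19, -0.982, -0.0], [-0.002, 0.001, -1.0]]
ft_force: [0.6, 0.2, -0.4]
finger_gap: -0.0003
grasp_force: 0.0
```

```bash
python3 - <<'E'
from h import *
c=optics.read_camera("scene");w=optics.read_camera("wrist");s=monitor.sense();print(s["ee_pos"],s["ft_force"])
for z in(.035,.04,.05): print(z,proj(w,(s["ee_pos"][0],s["ee_pos"][1],z)),proj(c,(s["ee_pos"][0],s["ee_pos"][1],z)))
cv2.imwrite("pics/p4.png",np.hstack([cv2.resize(c["pixels"][200:360,250:450],(400,320)),cv2.resize(w["pixels"][200:400,180:430],(400,320))]))
E
```

```text
[0.62012141 0.12774719 0.02266537] [-0.46283137 -0.71437118  0.26841661]
0.035 [313.6988882  282.80002186] [322.82330151 326.56270014]
0.04 [313.71326383 286.8767233 ] [322.81030477 324.08528028]
0.05 [313.74443179 295.71569266] [322.78392342 319.0745625 ]
```

View pics/p4.png

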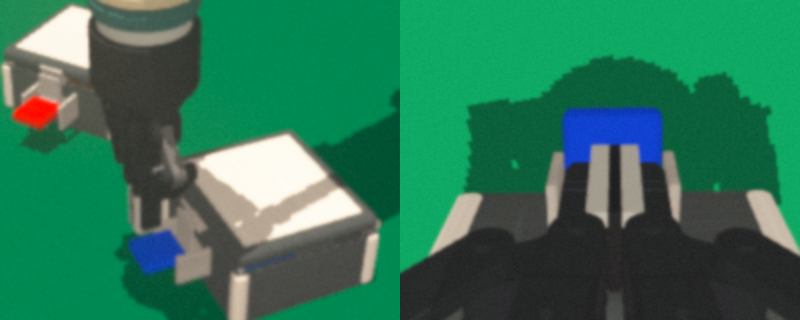

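Request:
move_arm(commands=[{"xyz": [0,0,0.003],"turn": 0,"grip": 0},{"xyz": [0,0,0.003],"turn": 0,"grip": 0},{"xyz": [0,0,0.002],"turn": 0,"grip": 0},{"xyz": [0,0,0],"turn": 0,"grip": 0}])

```text
t: 7.4
ee_pos: [0.62, 0.1277, 0.0145]
eef_rot: [[0.982, -0.19, -0.001], [-0.19, -0.982, -0.0], [-0.001, 0.0, -1.0]]
ft_force: [0.2, 0.9, 0.9]
finger_gap: 0.0005
grasp_force: 0.0
```

```bash
cat > lid.py <<'E'
from h import *
np.set_printoptions(precision=4,suppress=True)
s=monitor.sense();print(s["t"],s["ee_pos"],s["ft_force"])
for n in("scene","top","wrist"):
    c=optics.read_camera(n);T=np.array(c["T"])
    for q in["chalk_button_top","chalk_lid_press"]:
        for r in optics.tip_of(n,q)[:1]: print(n,q,r["score"],T[:3,:3]@np.array(r["location"])+T[:3,3])
    cv2.imwrite(f"pics/last_{n}.png",c["pixels"])
E
python3 lid.py
```

```text
7.4 [0.62   0.1277 0.0145] [0.2114 0.904  0.946 ]
scene chalk_button_top 0.68 [0.6088 0.1289 0.0378]
scene chalk_lid_press 0.95 [0.56   0.1397 0.0699]
top chalk_lid_press 0.61 [0.558  0.1471 0.0661]
```

Request:
move_arm(commands=[{"xyz": [0,0,0.002],"turn": 0,"grip": 0},{"xyz": [0,0,0.001],"turn": 0,"grip": 0},{"xyz": [0,0,0],"turn": 0,"grip": 0}])

```text
t: 8.15
ee_pos: [0.6201, 0.1277, 0.0117]
eef_rot: [[0.982, -0.19, -0.001], [-0.19, -0.982, -0.0], [-0.001, 0.0, -1.0]]
ft_force: [0.5, -0.2, 0.0]
finger_gap: 0.0002
grasp_force: 0.0
```

Request:
move_arm(commands=[{"xyz": [0,0,0.002],"turn": 0,"grip": 0},{"xyz": [0,0,0],"turn": 0,"grip": 0}])

```text
t: 8.35
ee_pos: [0.6201, 0.1277, 0.0097]
eef_rot: [[0.982, -0.19, -0.001], [-0.19, -0.982, -0.0], [-0.001, 0.0, -1.0]]
ft_force: [-0.3, -0.3, -0.3]
finger_gap: 0.0003
grasp_force: 0.0
```

```bash
python3 lid.py
```

```text
8.35 [0.6201 0.1277 0.0097] [-0.2897 -0.3044 -0.291 ]
scene chalk_button_top 0.65 [0.6082 0.1281 0.0406]
scene chalk_lid_press 0.84 [0.5555 0.1392 0.0729]
top chalk_button_top 0.5 [0.611  0.1261 0.0383]
top chalk_lid_press 0.97 [0.5568 0.142  0.0682]
```

Request:
move_arm(commands=[{"xyz": [0,0,0.002],"turn": 0,"grip": 0},{"xyz": [0,0,0.001],"turn": 0,"grip": 0},{"xyz": [0,0,0],"turn": 0,"grip": 0}])

```text
t: 9.1
ee_pos: [0.6202, 0.1277, 0.0067]
eef_rot: [[0.982, -0.19, -0.001], [-0.19, -0.982, -0.0], [-0.0, 0.0, -1.0]]
ft_force: [0.6, 0.1, 0.2]
finger_gap: -0.0
grasp_force: 0.0
```

```bash
python3 lid.py; python3 -c "
import cv2,numpy as np
c=cv2.imread('pics/last_scene.png');w=cv2.imread('pics/last_wrist.png')
cv2.imwrite('pics/p5.png',np.hstack([cv2.resize(c[260:350,290:390],(400,360),interpolation=cv2.INTER_CUBIC),cv2.resize(w[220:355,240:390],(400,360),interpolation=cv2.INTER_CUBIC)]))"
```

```text
9.1 [0.6202 0.1277 0.0067] [0.561  0.0965 0.2496]
scene chalk_button_top 0.69 [0.6084 0.1285 0.0402]
scene chalk_lid_press 0.74 [0.5589 0.1406 0.0694]
top chalk_button_top 0.61 [0.6059 0.1304 0.0369]
top chalk_lid_press 0.72 [0.5576 0.1436 0.0688]
```

View pics/p5.png

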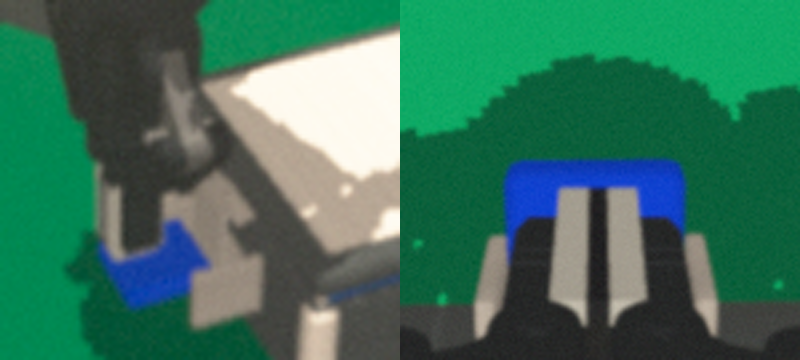

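The tip is now almost on the pad, visually about 30 mm above the reported TCP. I'll continue pressing.

Request:
move_arm(commands=[{"xyz": [0.003,0,0],"turn": 0,"grip": 0},{"xyz": [0,0,0.002],"turn": 0,"grip": 0},{"xyz": [0,0,0.001],"turn": 0,"grip": 0},{"xyz": [0,0,0],"turn": 0,"grip": 0}])

```text
t: 9.95
ee_pos: [0.6231, 0.1271, 0.0036]
eef_rot: [[0.982, -0.19, -0.001], [-0.19, -0.982, -0.0], [-0.001, 0.0, -1.0]]
ft_force: [-0.6, 0.2, 0.2]
finger_gap: -0.0004
grasp_force: 0.0
```

Request:
move_arm(commands=[{"xyz": [0,0,0.002],"turn": 0,"grip": 0},{"xyz": [0,0,0.001],"turn": 0,"grip": 0},{"xyz": [0,0,0],"turn": 0,"grip": 0}])

```text
t: 10.25
ee_pos: [0.6231, 0.1271, 0.0007]
eef_rot: [[0.982, -0.19, -0.0], [-0.19, -0.982, -0.0], [-0.0, 0.0, -1.0]]
ft_force: [0.7, 0.3, 0.1]
finger_gap: 0.0001
grasp_force: 0.0
```

```bash
python3 lid.py
```

```text
10.25 [0.6231 0.1271 0.0007] [0.7431 0.257  0.1205]
scene chalk_button_top 0.89 [0.6077 0.1287 0.0399]
scene chalk_lid_press 0.63 [0.5601 0.1396 0.0723]
top chalk_button_top 0.61 [0.6116 0.1295 0.0386]
top chalk_lid_press 0.93 [0.5596 0.144  0.0681]
```

Request:
move_arm(commands=[{"xyz": [0,0,0.002],"turn": 0,"grip": 0},{"xyz": [0,0,0.001],"turn": 0,"grip": 0},{"xyz": [0,0,0],"turn": 0,"grip": 0}])

```text
t: 11.0
ee_pos: [0.6238, 0.1272, -0.002]
eef_rot: [[0.982, -0.19, 0.001], [-0.19, -0.982, -0.0], [0.001, -0.0, -1.0]]
ft_force: [-0.0, 0.1, 1.3]
finger_gap: 0.0
grasp_force: 0.3
```

Request:
move_arm(commands=[{"xyz": [0,0,0.002],"turn": 0,"grip": 0},{"xyz": [0,0,0],"turn": 0,"grip": 0}])

```text
t: 11.2
ee_pos: [0.6238, 0.1272, -0.0041]
eef_rot: [[0.982, -0.19, 0.001], [-0.19, -0.982, -0.0], [0.001, -0.0, -1.0]]
ft_force: [1.8, -0.3, 1.4]
finger_gap: 0.0002
grasp_force: 0.7
```

```bash
python3 lid.py; python3 -c "
import cv2,numpy as np
c=cv2.imread('pics/last_scene.png');w=cv2.imread('pics/last_wrist.png')
cv2.imwrite('pics/p6.png',np.hstack([cv2.resize(c[260:350,290:390],(400,360),interpolation=cv2.INTER_CUBIC),cv2.resize(w[220:355,240:390],(400,360),interpolation=cv2.INTER_CUBIC)]))"
```

```text
11.2 [ 0.6238  0.1272 -0.0041] [ 1.7526 -0.3143  1.3517]
scene chalk_button_top 0.75 [0.6093 0.1266 0.0342]
scene chalk_lid_press 0.59 [0.5565 0.1413 0.0693]
top chalk_button_top 0.62 [0.6098 0.1298 0.0349]
top chalk_lid_press 0.97 [0.5562 0.1467 0.0677]
```

Contact: the button has sunk about 3 mm. I'll press further until it pops.

Request:
move_arm(commands=[{"xyz": [0,0,0.002],"turn": 0,"grip": 0},{"xyz": [0,0,0.001],"turn": 0,"grip": 0},{"xyz": [0,0,0],"turn": 0,"grip": 0}])

```text
t: 11.95
ee_pos: [0.6233, 0.1272, -0.0072]
eef_rot: [[0.982, -0.19, -0.0], [-0.19, -0.982, -0.0], [-0.0, 0.0, -1.0]]
ft_force: [1.0, 0.4, 2.5]
finger_gap: -0.0003
grasp_force: 1.1
```

```bash
python3 lid.py
```

```text
11.95 [ 0.6233  0.1272 -0.0072] [1.0367 0.3766 2.487 ]
scene chalk_button_top 0.77 [0.6087 0.1267 0.0328]
scene chalk_lid_press 0.64 [0.5535 0.1442 0.0835]
top chalk_button_top 0.63 [0.6099 0.1302 0.0311]
top chalk_lid_press 0.84 [0.5459 0.1464 0.0974]
```

The lid is opening. I'll retreat outward and up.

Request:
move_arm(commands=[{"xyz": [0.002,0,-0.008],"turn": 0,"grip": 0},{"xyz": [0.025,0,-0.01],"turn": 0,"grip": 0},{"xyz": [0.025,0,-0.01],"turn": 0,"grip": 0},{"xyz": [0,0,-0.04],"turn": 0,"grip": 0},{"xyz": [0,0,-0.05],"turn": 0,"grip": 0},{"xyz": [0,0,-0.05],"turn": 0,"grip": 0},{"xyz": [0,0,-0.05],"turn": 0,"grip": 0},{"xyz": [0,0,0],"turn": 0,"grip": 0}])

```text
t: 13.2
ee_pos: [0.6782, 0.1176, 0.2203]
eef_rot: [[0.982, -0.19, 0.015], [-0.19, -0.982, 0.001], [0.015, -0.004, -1.0]]
ft_force: [0.8, 0.1, 0.3]
finger_gap: 0.0002
grasp_force: 0.0
```

```bash
python3 lid.py; python3 -c "
import cv2,numpy as np
c=cv2.imread('pics/last_scene.png');t=cv2.imread('pics/last_top.png')
cv2.imwrite('pics/p7.png',np.hstack([cv2.resize(c[200:380,200:460],(433,300)),cv2.resize(t[140:320,160:340],(300,300))]))"
```

```text
13.2 [0.6782 0.1176 0.2203] [0.7646 0.0603 0.3445]
scene chalk_button_top 0.74 [0.607  0.126  0.0397]
scene chalk_lid_press 0.98 [0.51   0.1445 0.1444]
top chalk_lid_press 0.56 [0.5074 0.1523 0.1431]
wrist chalk_button_top 0.59 [0.6076 0.1318 0.0369]
wrist chalk_lid_press 0.75 [0.512  0.1503 0.1382]
```

View pics/p7.png

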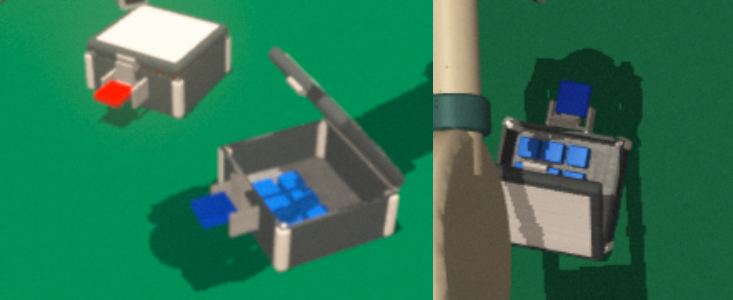

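The lid stands fully open with six or so chalk cubes visible inside, the press point is near (0.509, 0.149, 0.142), and the red case is shut. I'll move above the lid while it stands open.

Request:
move_arm(commands=[{"xyz": [-0.018,0,0],"turn": 0,"grip": 0},{"xyz": [-0.04,0.001,0],"turn": 0,"grip": 0},{"xyz": [-0.04,0.001,0],"turn": 0,"grip": 0},{"xyz": [-0.04,0,0],"turn": 0,"grip": 0},{"xyz": [-0.04,0,0],"turn": 0,"grip": 0},{"xyz": [0,0,0.02],"turn": 0,"grip": 0},{"xyz": [0,0,0.02],"turn": 0,"grip": 0},{"xyz": [0,0,0],"turn": 0,"grip": 0}])

```text
t: 14.45
ee_pos: [0.4966, 0.1489, 0.1685]
eef_rot: [[0.982, -0.19, -0.006], [-0.19, -0.982, -0.001], [-0.006, 0.002, -1.0]]
ft_force: [-1.0, -1.2, -0.7]
finger_gap: 0.0
grasp_force: 0.0
```

```bash
python3 - <<'E'
from h import *
w=optics.read_camera("wrist");T=np.array(w["T"]);s=monitor.sense();print(s["t"],s["ee_pos"],s["ft_force"])
for r in optics.tip_of("wrist","chalk_lid_press")[:1]: print(r["score"],T[:3,:3]@np.array(r["location"])+T[:3,3])
E
```

```text
14.5 [0.49801056 0.14901165 0.16983491] [-0.50394745  0.25426039  1.09668938]
0.92 [0.50957715 0.14779613 0.13734275]
```

Request:
move_arm(commands=[{"xyz": [0.004,0,0.02],"turn": 0,"grip": 0},{"xyz": [0.001,0,0.02],"turn": 0,"grip": 0},{"xyz": [0.001,0,0.015],"turn": 0,"grip": 0},{"xyz": [0.005,0,0.01],"turn": 0,"grip": 0},{"xyz": [0.008,0,0.008],"turn": 0,"grip": 0},{"xyz": [0.01,0,0.008],"turn": 0,"grip": 0},{"xyz": [0,0,0],"turn": 0,"grip": 0}])

```text
t: 15.25
ee_pos: [0.5296, 0.1433, 0.0893]
eef_rot: [[0.982, -0.191, 0.001], [-0.191, -0.982, -0.0], [0.001, 0.0, -1.0]]
ft_force: [0.7, -0.2, 1.4]
finger_gap: 0.0002
grasp_force: 0.3
```

```bash
python3 lid.py
```

```text
15.25 [0.5296 0.1433 0.0893] [ 0.6682 -0.1713  1.438 ]
scene chalk_button_top 0.7 [0.6116 0.1258 0.0417]
scene chalk_lid_press 0.78 [0.5315 0.1469 0.1261]
top chalk_button_top 0.75 [0.6094 0.1306 0.036 ]
top chalk_lid_press 0.81 [0.5285 0.1493 0.1235]
wrist chalk_button_top 0.61 [0.6108 0.1348 0.0369]
wrist chalk_lid_press 0.56 [0.5282 0.1452 0.1227]
```

Request:
move_arm(commands=[{"xyz": [0.006,0,0.009],"turn": 0,"grip": 0},{"xyz": [0.005,0,0.009],"turn": 0,"grip": 0},{"xyz": [0.004,0,0.009],"turn": 0,"grip": 0},{"xyz": [0.003,0,0.009],"turn": 0,"grip": 0},{"xyz": [0.002,0,0.008],"turn": 0,"grip": 0},{"xyz": [0.001,0,0.006],"turn": 0,"grip": 0},{"xyz": [0,0,0],"turn": 0,"grip": 0}])

```text
t: 16.4
ee_pos: [0.5477, 0.1395, 0.0387]
eef_rot: [[0.982, -0.19, -0.002], [-0.19, -0.982, -0.0], [-0.002, 0.001, -1.0]]
ft_force: [1.0, -1.3, 0.6]
finger_gap: 0.0
grasp_force: 0.4
```

```bash
python3 lid.py
```

```text
16.4 [0.5477 0.1395 0.0387] [ 0.9774 -1.3099  0.5648]
scene chalk_button_top 0.71 [0.6058 0.1275 0.0407]
scene chalk_lid_press 0.72 [0.5589 0.1401 0.0792]
top chalk_button_top 0.82 [0.6084 0.1287 0.0364]
top chalk_lid_press 0.83 [0.555  0.1459 0.0778]
wrist chalk_button_top 0.72 [0.6069 0.1324 0.0349]
wrist chalk_lid_press 0.9 [0.5532 0.1409 0.0779]
```

Request:
move_arm(commands=[{"xyz": [0,0,0.003],"turn": 0,"grip": 0},{"xyz": [0,0,0.003],"turn": 0,"grip": 0},{"xyz": [0,0,0.003],"turn": 0,"grip": 0},{"xyz": [0,0,0.002],"turn": 0,"grip": 0},{"xyz": [0,0,0],"turn": 0,"grip": 0}])

```text
t: 17.35
ee_pos: [0.548, 0.1397, 0.0284]
eef_rot: [[0.982, -0.19, -0.001], [-0.19, -0.982, 0.0], [-0.001, 0.0, -1.0]]
ft_force: [0.3, -0.5, 1.8]
finger_gap: 0.0002
grasp_force: 0.5
```

Request:
move_arm(commands=[{"xyz": [0,0,0.001],"turn": 0,"grip": 0},{"xyz": [0,0,0],"turn": 0,"grip": 0}])

```text
t: 17.55
ee_pos: [0.5481, 0.1397, 0.0276]
eef_rot: [[0.982, -0.19, -0.001], [-0.19, -0.982, -0.0], [-0.001, 0.0, -1.0]]
ft_force: [0.4, -1.2, 1.8]
finger_gap: -0.0
grasp_force: 0.5
```

```bash
python3 lid.py
```

```text
17.55 [0.5481 0.1397 0.0276] [ 0.4401 -1.2241  1.7936]
scene chalk_button_top 0.79 [0.6084 0.13   0.0385]
scene chalk_lid_press 0.82 [0.5597 0.1407 0.0693]
top chalk_button_top 0.7 [0.6101 0.1289 0.0371]
wrist chalk_button_top 0.84 [0.6138 0.1333 0.0349]
wrist chalk_lid_press 0.71 [0.5596 0.1416 0.0655]
```

Request:
move_arm(commands=[{"xyz": [0,0,0.001],"turn": 0,"grip": 0},{"xyz": [0,0,0.001],"turn": 0,"grip": 0},{"xyz": [0,0,0],"turn": 0,"grip": 0}])

```text
t: 18.3
ee_pos: [0.5483, 0.1397, 0.0268]
eef_rot: [[0.982, -0.19, 0.0], [-0.19, -0.982, -0.0], [0.0, 0.0, -1.0]]
ft_force: [-2.0, 0.5, 6.6]
finger_gap: -0.0002
grasp_force: 3.3
```

Request:
move_arm(commands=[{"xyz": [0,0,0.001],"turn": 0,"grip": 0},{"xyz": [0,0,0.001],"turn": 0,"grip": 0},{"xyz": [0,0,0],"turn": 0,"grip": 0}])

```text
t: 18.6
ee_pos: [0.5484, 0.1397, 0.0266]
eef_rot: [[0.982, -0.19, 0.001], [-0.19, -0.982, 0.0], [0.001, -0.0, -1.0]]
ft_force: [-4.5, -0.5, 17.5]
finger_gap: 0.0006
grasp_force: 8.7
```

It hit a hard stop at 17.5 N, well over the catch force. I'll lift off and verify.

Request:
move_arm(commands=[{"xyz": [0,0,-0.004],"turn": 0,"grip": 0},{"xyz": [0,0,-0.01],"turn": 0,"grip": 0},{"xyz": [0,0,-0.03],"turn": 0,"grip": 0},{"xyz": [0,0,-0.05],"turn": 0,"grip": 0},{"xyz": [0,0,-0.05],"turn": 0,"grip": 0},{"xyz": [0,0,-0.05],"turn": 0,"grip": 0},{"xyz": [0,0,0],"turn": 0,"grip": 0},{"xyz": [0,0,0],"turn": 0,"grip": 0}])

```text
t: 19.4
ee_pos: [0.5491, 0.1398, 0.2195]
eef_rot: [[0.982, -0.19, 0.003], [-0.19, -0.982, 0.0], [0.003, -0.001, -1.0]]
ft_force: [-0.3, 0.1, -1.2]
finger_gap: 0.0
grasp_force: 0.0
```

```bash
python3 lid.py; python3 -c "
import cv2
c=cv2.imread('pics/last_scene.png')
cv2.imwrite('pics/p8.png',cv2.resize(c[200:380,200:460],(650,450)))"
```

```text
19.4 [0.5491 0.1398 0.2195] [-0.2759  0.1115 -1.2022]
scene chalk_button_top 0.69 [0.6058 0.1279 0.0386]
scene chalk_lid_press 0.86 [0.5567 0.1412 0.0713]
top chalk_button_top 0.7 [0.6105 0.128  0.0366]
top chalk_lid_press 0.78 [0.5589 0.1444 0.0657]
wrist chalk_button_top 0.78 [0.61   0.1336 0.0381]
wrist chalk_lid_press 0.84 [0.5584 0.1396 0.0664]
```

View pics/p8.png

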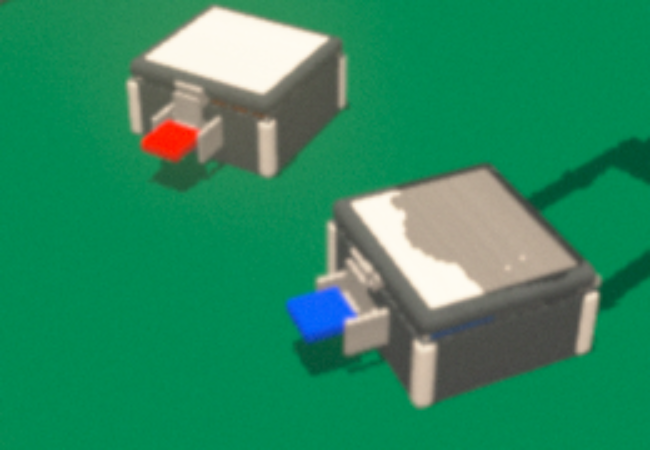

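Both lids are shut with the arm clear: the blue-button case has latched (press point back at about 66 mm), and the red case is untouched.

```bash
python3 -c "
from station import ctrl; print(ctrl.close_job())"
```

```text
the job is handed in; nothing more can be done
None
```

Yes, there is still cue chalk in the blue-button case: its lid popped fully open, stood open for about two seconds, then snapped shut and stayed shut, and the red-button case was never opened.

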